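Lift the small egg out of its cup with the tongs

ROBOT

A 6-joint arm with a two-finger parallel gripper is mounted at the origin on a cart in front of the work surface, level with it; the furniture and walls round the work are solid. World frame = base frame: x ahead of the robot, y to its left, z up, the work surface at z = 0. Lengths are in m, angles in rad, forces in N, time in s.
With the tool pointing down it reaches from about 0.35 to 1 m from the base axis. Payload 7.1 kg.
Tool frame: the origin (TCP) lies between the finger pads; the fingertips stand 22 mm ahead of it and the grasp point (between the pads) lies 3 mm ahead of it; z points along the fingers, y is the line along which they close (so a half turn about z gives the same grasp; the last joint's range is limited). The gripper opens to 85 mm and grips with 20 to 120 N. Pads are 22 mm wide; open, the fingers measure 114 mm over their backs; the gripper's body (76 mm by 85 mm) begins 54 mm behind the grasp point. The pads swing forward as they close: fully open they stand 13 mm farther back than shut.
Start: joints at [-1.24, 0.423, 1.63, -0, 1.089, -0.019], TCP at [0.214, -0.587, 0.253] pointing down, gripper open.
Joint ranges: [-3, 3], [-0.9, 2.11], [0.09, 2.58], [-1.31, 4.45], [0.11, 2.69], [-2.54, 2.54]. Speed limits (rad/s): [2.39, 2.39, 3.01, 3.14, 3.14, 3.14].

INTERFACE

Orientations are given as a unit quaternion [x, y, z, w].
In Python, from bench import r, viewer gives the robot as it stands.
- The arm moves only by the shell command python3 -m crank 'ROWS' [OPENING] [FORCE]. ROWS is a JSON object of lists of equal length, an entry for each row: "dp": the shift along the tool's x, y, z in m, a list of three; "turn": the turn about the tool's z in rad. In form: {"dp": [[dx, dy, dz], ...], "turn": [turn, ...]}. A call has 1 to 8 rows; each row is the pose to reach, as a shift and turn from the pose commanded when the call began, along the tool's axes at that moment; what a row does not reach only later rows make up. A row lasts 1/8 s, in which the tool goes at most 62.5 mm and 10.7 degrees, less where a joint would pass 70% of its speed; a pose out of reach is approached as far as the arm can. A call with a gripper value outside its range is refused whole. OPENING is the finger opening in m, from 0 to 0.0854, set as the call begins (- or left out, the last holds). The fingers move at their own pace and stop on an object; FORCE is the grip in N (left out, the last holds). Time passes only in rows, so rows that repeat a pose let the fingers close. It gives the time, the measured TCP pose, the force, the opening and the grip force at its end, in the units of the state.
- r.read_state(): the state, without advancing time (a new reading comes with each control period).
- viewer.grab_frame(name): name is "scene" or "top" or "wrist"; returns (picture, depth): 384x512x3 uint8, red, green, blue; 384x512 float32, m along the optical axis (not along the pixel's ray), 0 where there is no reading.
- viewer.camera_params(name): a dict with "fx", "fy", "cx", "cy" (pixels), "extrinsics" (4x4, takes a point from camera to world coordinates); the wrist camera has in their place "T_tool_cam" (4x4, takes a point from camera to tool coordinates, whose origin is the TCP and whose axes are the flange's). Camera axes: x right, y down, z forward; pixel columns grow to the right and rows downward; lengths in m; the calibration is good to about 2 mm. A picture is of the moment at which its call begins: read the wrist's pose just before it. camera_params takes no time and is no camera call.
- r.job_done(): hands the job in; it is judged then, once.
The state is a dict: "time_s": time; "joint_pos": joint angles; "joint_vel": joint speeds; "joint_efforts": joint torques, N m; "tcp_pos": TCP position; "ee_rot": TCP orientation; "contact_force": force on the tool from outside, world axes, zero at the start; "moment": the same for the moment, N m; "finger_gap": finger opening in m; "finger_force": force on a finger pad.
Only numpy, scipy, OpenCV 4.12 (cv2) and the standard library are available. Lean on these libraries where they do the work, as an engineer would, in place of code of your own. Each camera call takes 0.05 s, during which the arm holds its last target. There are 200 camera calls.

TASK

Pick up the steel kitchen tongs by their black grip pads, close their tips on the smaller of the two eggs and lift it out of its egg cup, at least 10 cm above where it sat. Do not touch the egg with the gripper itself, and leave the egg cups, the large egg and the shaker standing where they are. Finish while still holding the egg up, steady, in the tongs: do not put it down or let go.

Things in the scene. Friction and masses are not known exactly. Their poses are not given: they have to be found in the camera images.
- tongs: steel spring tongs lying flat, 240 mm long, 22 mm high, 0.08 to 0.16 kg. Origin: on the underside midway between the two black grip pads, near the centre of mass; x points to the tips, z up. Hinge at x = -100 mm. The pads (22 mm high) are squeezed together along y: 50 mm over them when free. Each is a saddle 34 mm long in x between two finger stops 5 mm proud (60 mm over them)
- tongs_tip (a point): midway between the tip plates: 100 mm from the tongs' origin along x, 11 mm above the underside. Plates: 34 mm long in x, 18 mm high (2 to 20 mm above the underside), 3 mm wings bend inward at both ends. Gap between plates: 68 mm when the pads are 50 mm wide (free), about 57 mm at 45 mm, 32 mm at 32 mm
- tongs_left (a joint): angle by which each arm is squeezed from fully open (arms move alike): 0 = free, about 0.09 closed on the small egg, at most 0.12 rad. A spring opens the tongs: about 6 N on each pad starts the squeeze, 7 N holds 45 mm over the pads (enough to carry the open tongs by), 11 N holds 32 mm
- small_egg: the smaller egg, brown, 32 mm across and 42 mm tall, about 30 g, blunt end down, loose on the rim of its own egg cup. Origin: its lowest point, hidden in the cup; z up through its tip
- small_egg_mid (a point): centre of the small egg at its widest place (32 mm across), 16 mm above its lowest point, 9.5 mm above the rim of its cup and 26 mm below its top
- small_egg_cup: white ceramic egg cup of the small egg, loose, 48 mm tall, rim 31 mm across outside and 24 mm inside, foot 39 mm across. Origin: centre of its underside on the worktop
- large_egg: the larger egg, brown, 44 mm across and 58 mm tall, top 97 mm above the worktop; leave it alone. Origin: its lowest point
- large_egg_cup: white ceramic egg cup of the large egg, loose, 48 mm tall, rim 41 mm across, foot 49 mm across; leave it alone. Origin: centre of its underside
- shaker: clear and grey salt shaker, 44 mm across and 90 mm tall, loose; it and the two egg cups stand in a row across the worktop, in any order, at least 95 mm apart. Origin: centre of its underside
Not all that is in view belongs to the job. Leave any turquoise or yellow look-alike of the shaker alone.

How it is judged:
On the way, in this order (a step that is already met when the one before it is completed fails the run):
1. the tongs are held by the gripper, lifted off the worktop, while the small egg still sits in its cup (contact force between the fingers and tongs above 1 N and height (world z) of tongs above 0.025 m and height (world z) of small_egg_mid below 0.08 m and contact force between tongs and small_egg below 0.05 N), for 0.2 s.
2. the small egg is off its cup, carried by the tongs (contact force between the fingers and tongs above 1 N and contact force between tongs and small_egg above 0.3 N and contact force between small_egg and small_egg_cup below 0.05 N and height (world z) of small_egg_mid above 0.075 m), for 0.2 s.
At the end, for the whole second after the job is handed in: Gripper holds the tongs; only the tongs carry the small egg (over 0.3 N, no robot or cup contact), its middle over 140 mm above the worktop, within 50 mm of the tip point, under 40 mm/s; cups, large egg, shaker within 40 mm of their places, cups and shaker upright within 0.2 rad (contact force between the fingers and tongs above 1 N and contact force between tongs and small_egg above 0.3 N and height (world z) of small_egg_mid above 0.14 m and contact force between small_egg and the arm below 0.05 N and contact force between small_egg and the fingers below 0.05 N and contact force between small_egg and small_egg_cup below 0.05 N and distance between small_egg_mid and tongs_tip below 0.05 m and linear speed of small_egg below 0.04 m/s and angle between each of small_egg_cup, large_egg_cup, shaker's own z axis and vertical below 0.2 rad and distance of each of small_egg_cup, large_egg_cup, large_egg, shaker from where it was at the start of the episode below 0.04 m); the arm keeps its last pose, push and grip.
It fails at once if the gripper or arm touches an egg (contact force between any of the arm, the fingers and small_egg above 0.3 N or contact force between any of the arm, the fingers and large_egg above 0.3 N).
It fails at once if the large egg, an egg cup or the shaker is knocked over or pushed away (more than 40 mm or 0.5 rad) (distance of any of large_egg, large_egg_cup, small_egg_cup, shaker from where it was at the start of the episode above 0.04 m or angle between any of large_egg_cup, small_egg_cup, shaker's own z axis and vertical above 0.5 rad).
It also fails if it takes over 45 s, if anything falls off the work surface, if the arm or the gripper's body presses on something with over 40 N, if the wrist force passes 120 N, or if a joint passes its speed limit or range.

## Working session

There is one attempt and no reset: what is moved stays moved. The work goes in short steps, Python scripts to look and compute and a shell command to move; the robot and the scene stay as the last step left them, time stands still between calls to the robot, and variables do not carry over. Pictures are saved under pics/ and viewed, at most 13 in all, crops included, and the job is handed in when it is done.

```bash
ls; mkdir -p pics; python3 - <<'E'
from bench import r, viewer
import cv2, numpy as np, pickle
s=r.read_state(); print(s)
d={}
for n in ("scene","top"):
    im,dp=viewer.grab_frame(n); p=viewer.camera_params(n); d[n]=(im,dp,p); print(n,p)
    cv2.imwrite(f"pics/{n}0.png",im[:,:,::-1])
print(viewer.camera_params("wrist"))
pickle.dump(d,open("d0.pkl","wb"))
E
```

```text
pics
{'time_s': 0.0, 'joint_pos': array([-1.24000389e+00,  4.23817679e-01,  1.63072370e+00,  8.95053266e-06,
        1.08861379e+00, -1.90254065e-02]), 'joint_vel': array([-1.80677280e-03,  4.67347806e-04, -5.82003707e-05, -1.59699067e-05,
       -1.05803683e-03,  5.96871705e-04]), 'joint_efforts': array([ 3.41391096e-04, -5.57393324e+01, -2.81740683e+01,  8.40095890e-05,
        7.47233134e-03, -4.28686019e-05]), 'tcp_pos': array([ 0.21404197, -0.58663751,  0.2525469 ]), 'ee_rot': array([ 9.84742453e-01,  1.74016351e-01, -1.17376597e-04, -7.72396033e-04]), 'contact_force': array([-0.53162208, -0.83254617,  0.32475382]), 'moment': array([ 0.0024302 ,  0.01412334, -0.01972621]), 'finger_force': 0.0, 'finger_gap': 0.08523857393513071}
scene {'fx': 474.2313067350786, 'fy': 474.2313067350786, 'cx': 251.29504353558184, 'cy': 196.04869332319998, 'extrinsics': array([[-0.73987807, -0.46548242,  0.48570212, -0.04582266],
       [-0.67266635,  0.50112462, -0.54442089,  0.7398115 ],
       [ 0.01002106, -0.72952055, -0.68388548,  0.86023362],
       [ 0.        ,  0.        ,  0.        ,  1.        ]])}
top {'fx': 445.9699734286228, 'fy': 445.9699734286228, 'cx': 257.2190501840822, 'cy': 196.85168334332474, 'extrinsics': array([[ 0.00959439, -0.99432644,  0.10593808,  0.41877662],
       [-0.99974504, -0.00737283,  0.02134218,  0.09201742],
       [-0.02044003, -0.10611583, -0.99414367,  1.19019901],
       [ 0.        ,  0.        ,  0.        ,  1.        ]])}
{'fx': 287.9568472764199, 'fy': 287.9568472764199, 'cx': 254.72981475342195, 'cy': 191.7583834660317, 'T_tool_cam': array([[-7.78062857e-04, -9.59747169e-01, -2.80864320e-01,
         7.18209378e-02],
       [ 9.99999650e-01, -8.32831496e-04,  7.56418112e-05,
         7.57481155e-04],
       [-3.06509666e-04, -2.80864163e-01,  9.59747481e-01,
        -1.20374476e-01],
       [ 0.00000000e+00,  0.00000000e+00,  0.00000000e+00,
         1.00000000e+00]])}
```

View pics/scene0.png

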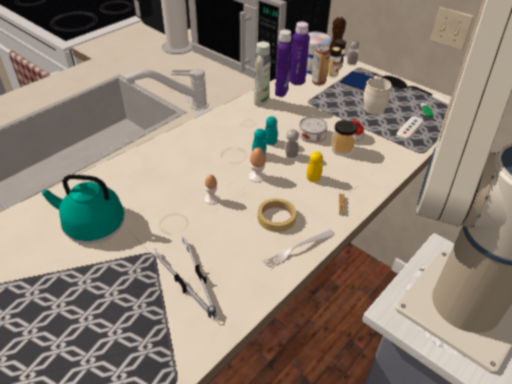

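View pics/top0.png

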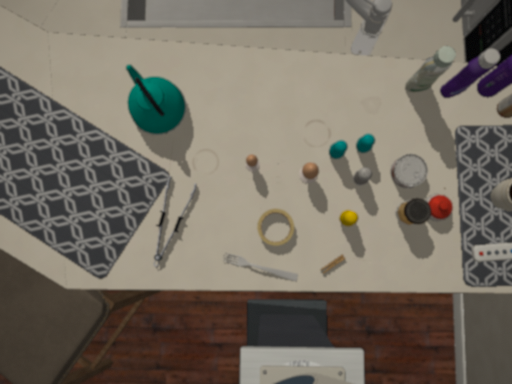

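The scene view shows the small egg at about (210,183), the large egg at (258,160) and the grey shaker at (292,142). The tongs are at (190,280), with the hinge at (212,312). In the top view the small egg is at (252,160), the large egg at (310,170) and the shaker at (362,176). The tongs' hinge is at (158,262) and the tips are at (168,180) and (195,188). Next I'll measure these from both views.

```bash
cat > h.py <<'E'
import numpy as np, cv2
from scipy.spatial.transform import Rotation as R
def ray(p,uv,T=None):
    T=p["extrinsics"] if T is None else T
    d=np.array([(uv[0]-p["cx"])/p["fx"],(uv[1]-p["cy"])/p["fy"],1.0])
    return T[:3,3],T[:3,:3]@d
def onplane(p,uv,z,T=None):
    o,d=ray(p,uv,T); return o+d*(z-o[2])/d[2]
def tri(rays):
    A=np.zeros((3,3));b=np.zeros(3);Ps=[]
    for o,d in rays:
        d=d/np.linalg.norm(d);P=np.eye(3)-np.outer(d,d);A+=P;b+=P@o;Ps.append((P,o))
    x=np.linalg.solve(A,b); return x,[np.linalg.norm(P@(x-o)) for P,o in Ps]
def wristT(p,s):
    T=np.eye(4);T[:3,:3]=R.from_quat(s["ee_rot"]).as_matrix();T[:3,3]=s["tcp_pos"];return T@p["T_tool_cam"]
def brown(im):
    h=cv2.cvtColor(im,cv2.COLOR_RGB2HSV)
    m=cv2.inRange(h,(3,90,70),(16,255,255))
    n,l,st,c=cv2.connectedComponentsWithStats(m)
    return [(st[i].tolist(),c[i]) for i in range(1,n) if st[i][4]>25]
E
python3 - <<'E'
from h import *; import pickle
d=pickle.load(open("d0.pkl","rb"))
for n in d:
    im,dp,p=d[n]
    for st,c in brown(im): print(n,st,c.round(1))
p=d["top"][2]
for nm,uv,z in [("hinge",(158,262),.011),("tipL",(168,180),.011),("tipR",(195,188),.011),("padL",(164,217),.011),("padR",(180,223),.011),("egg",(252,160),.06),("large",(310,170),.07),("shaker",(362,176),.08),("tealA",(338,149),.08),("yellow",(349,217),.08),("kettle",(157,105),.1)]:
    print(nm,onplane(p,uv,z).round(3))
E
```

```text
scene [313, 42, 22, 43, 305] [323.2  65.2]
scene [74, 52, 13, 8, 43] [80.3 55.8]
scene [12, 59, 30, 23, 170] [26.8 71.3]
scene [351, 119, 13, 17, 67] [357.1 128.1]
scene [337, 132, 18, 15, 51] [347.3 137.6]
scene [342, 141, 10, 12, 48] [345.2 147.7]
scene [250, 148, 16, 19, 227] [257.6 157.6]
scene [199, 161, 229, 223, 14081] [316.1 325.2]
scene [205, 175, 11, 14, 123] [210.2 181.6]
scene [339, 194, 6, 20, 103] [341.5 202.8]
scene [262, 201, 30, 14, 179] [276.8 206. ]
top [247, 155, 10, 11, 85] [251.3 159.9]
top [303, 163, 15, 16, 181] [310.  170.1]
top [428, 195, 25, 24, 462] [440.1 206.4]
top [157, 291, 141, 13, 1032] [213.5 295.4]
top [344, 293, 17, 10, 99] [353.4 298.5]
top [364, 293, 89, 16, 801] [410.1 297.7]
top [103, 296, 10, 12, 35] [108.7 301.6]
top [105, 302, 35, 47, 197] [123.2 321.4]
top [327, 304, 20, 9, 71] [335.2 308.5]
top [146, 306, 100, 21, 1022] [206.3 315.5]
top [358, 309, 40, 7, 149] [375.6 312.3]
top [400, 309, 53, 21, 591] [423.9 319.7]
top [165, 316, 10, 8, 66] [170.1 319.7]
top [379, 319, 10, 8, 58] [383.7 322.2]
top [196, 329, 50, 14, 517] [223.6 335.7]
top
[... 239 characters left out ...]
]
top [113, 355, 15, 5, 46] [118.8 356.9]
top [206, 354, 33, 27, 415] [223.  364.7]
top [74, 359, 10, 9, 47] [ 78.9 363.8]
top [423, 360, 32, 15, 284] [441.3 366.4]
top [150, 371, 14, 4, 41] [156.2 372.3]
top [166, 372, 44, 12, 236] [184.6 376. ]
top [225, 373, 6, 9, 31] [227.3 377. ]
top [367, 374, 12, 4, 31] [372.4 375.7]
top [390, 375, 29, 9, 97] [406.4 378.1]
top [382, 376, 11, 8, 43] [385.5 380.3]
hinge [0.37  0.377 0.011]
tipL [0.588 0.357 0.011]
tipR [0.567 0.284 0.011]
padL [0.489 0.365 0.011]
padR [0.473 0.322 0.011]
egg [0.634 0.131 0.06 ]
large [ 0.608 -0.017  0.07 ]
shaker [ 0.592 -0.146  0.08 ]
tealA [ 0.66  -0.087  0.08 ]
yellow [ 0.488 -0.112  0.08 ]
kettle [0.766 0.371 0.1  ]
```

```bash
python3 -m crank '{"dp": [[0.045,-0.04,-0.01],[0.09,-0.08,-0.02],[0.135,-0.12,-0.03],[0.18,-0.16,-0.03],[0.225,-0.2,-0.03],[0.27,-0.24,-0.03],[0.315,-0.28,-0.03],[0.36,-0.32,-0.03]], "turn": [-0.17,-0.34,-0.51,-0.68,-0.85,-1.02,-1.19,-1.36]}' 0.0854 20
cat >> h.py <<'E'
def goal(s,xyz,yaw):
    "shift and turn in tool axes from state s to TCP xyz, tool-x heading yaw"
    M=R.from_quat(s["ee_rot"]).as_matrix()
    y0=np.arctan2(M[1,0],M[0,0]); t=-(yaw-y0); t=(t+np.pi)%(2*np.pi)-np.pi
    return (M.T@(np.array(xyz)-s["tcp_pos"])).round(4), round(t,3), round(np.degrees(y0),2)
E
python3 - <<'E'
from bench import r; from h import *
s=r.read_state(); print(s["joint_pos"].round(2)); print(goal(s,[.474,.348,.26],np.radians(164.7)))
E
```

```text
time_s: 1.1
tcp_pos: [0.4433, -0.1613, 0.2833]
ee_rot: [0.654, 0.756, 0.0, 0.0]
contact_force: [1.2, -0.5, 0.3]
finger_gap: 0.0854
finger_force: 0.0
[-0.37  0.16  1.93 -0.    1.06 -0.52]
(array([0.4996, 0.1037, 0.0233]), np.float64(-1.159), np.float64(98.28))
```

```bash
python3 -m crank '{"dp": [[0.06,0.01,0],[0.12,0.022,0],[0.18,0.035,0],[0.24,0.05,0],[0.3,0.06,0],[0.36,0.075,0.01],[0.42,0.09,0.02],[0.47,0.1,0.023]], "turn": [-0.15,-0.3,-0.45,-0.6,-0.75,-0.9,-1.03,-1.16]}'
python3 -m crank '{"dp": [[0.025,0.003,0],[0.03,0.003,0],[0.03,0.003,0]], "turn": [0,0,0]}'
python3 - <<'E'
from bench import r,viewer; from h import *; import pickle
s=r.read_state(); im,dp=viewer.grab_frame("wrist"); p=viewer.camera_params("wrist")
pickle.dump((s,im,dp,p),open("w1.pkl","wb")); cv2.imwrite("pics/w1.png",im[:,:,::-1])
E
```

```text
time_s: 2.1
tcp_pos: [0.4761, 0.3184, 0.2593]
ee_rot: [0.133, 0.991, -0.0, -0.001]
contact_force: [0.6, -0.4, -0.2]
finger_gap: 0.0853
finger_force: 0.0
time_s: 2.48
tcp_pos: [0.4481, 0.3262, 0.2604]
ee_rot: [0.136, 0.991, -0.0, -0.0]
contact_force: [0.7, 0.1, 0.2]
finger_gap: 0.0856
finger_force: 0.0
```

View pics/w1.png

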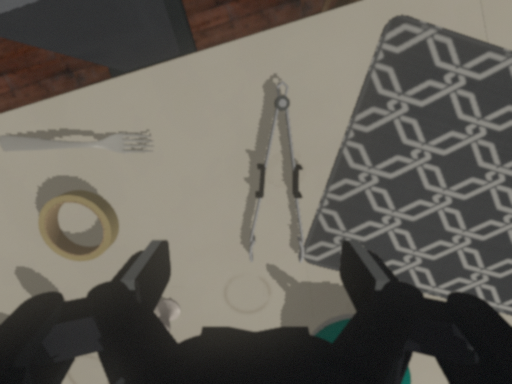

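The wrist view shows the tongs with the hinge at (282,103), black pads at (261,180) and (296,181), and tips at (252,250) and (302,255). I'll measure the pads with a dark mask.

```bash
cat >> h.py <<'E'
def pads(im,box,thr=60):
    u0,v0,u1,v1=box
    g=cv2.cvtColor(im,cv2.COLOR_RGB2GRAY)[v0:v1,u0:u1]
    n,l,st,c=cv2.connectedComponentsWithStats((g<thr).astype(np.uint8))
    return [(st[i].tolist(),c[i]+[u0,v0],cv2.minAreaRect(np.argwhere(l==i)[:,::-1].astype(np.float32))) for i in range(1,n) if st[i][4]>25]
E
python3 - <<'E'
from h import *; import pickle
s,im,dp,p=pickle.load(open("w1.pkl","rb")); T=wristT(p,s)
P=[]
for a in pads(im,(235,140,320,225)):
    st,c,rc=a; w=onplane(p,c,.015,T); q=onplane(p,np.array(rc[0])+[235,140],.015,T); print(st,c.round(1),w.round(4),q.round(4),rc)
    x,y=int(c[0]),int(c[1]); z=dp[y,x]; o,d=ray(p,c,T); print("depth pt",(o+d*z).round(4))
for nm,uv in [("hinge",(282,103)),("tipL",(252,250)),("tipR",(302,255))]: print(nm,onplane(p,uv,.015,T).round(4))
cv2.imwrite("pics/w1c.png",cv2.resize(im[60:270,220:330,::-1],None,fx=2.8,fy=2.8,interpolation=cv2.INTER_CUBIC))
E
```

```text
[22, 25, 7, 32, 71] [260.6 180.7] [0.4709 0.3273 0.015 ] [0.4705 0.3266 0.015 ] ((25.09208869934082, 40.5068244934082), (4.469237327575684, 31.21078872680664), 4.23639440536499)
depth pt [0.4695 0.3275 0.0209]
[58, 26, 7, 31, 105] [295.5 182.6] [0.4858 0.3707 0.015 ] [0.4838 0.3718 0.015 ] ((61.0, 41.0), (30.0, 6.0), 90.0)
depth pt [0.4839 0.3702 0.0215]
hinge [0.3841 0.3779 0.015 ]
tipL [0.5647 0.289  0.015 ]
tipR [0.5913 0.355  0.015 ]
```

View pics/w1c.png

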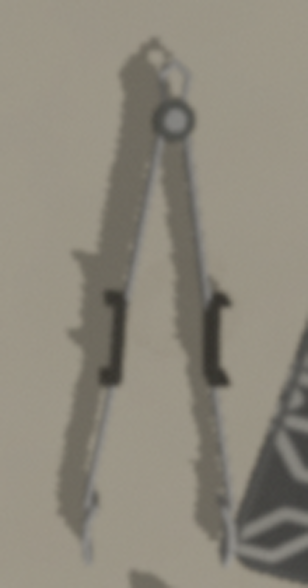

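The crop shows the pad saddles clearly, with the stops opening outward; the hinge is at the top. I'll move above the pads and take a second, lower view.

```bash
python3 - <<'E'
from bench import r; from h import *
s=r.read_state(); print(goal(s,[.4767,.3488,.13],np.radians(163.5)))
E
```

```text
(array([-0.0208,  0.0294,  0.1307]), np.float64(0.015), np.float64(164.36))
```

```bash
python3 -m crank '{"dp": [[-0.007,0.01,0.045],[-0.014,0.02,0.09],[-0.021,0.029,0.13],[-0.021,0.029,0.13],[-0.021,0.029,0.13]], "turn": [0.015,0.015,0.015,0.015,0.015]}'
python3 - <<'E'
from bench import r,viewer; from h import *; import pickle
s=r.read_state(); im,dp=viewer.grab_frame("wrist"); p=viewer.camera_params("wrist")
pickle.dump((s,im,dp,p),open("w2.pkl","wb")); cv2.imwrite("pics/w2.png",im[:,:,::-1])
T=wristT(p,s)
for st,c,rc in pads(im,(150,100,380,300)):
    o,d=ray(p,c,T); print(st,c.round(1),onplane(p,c,.018,T).round(4),np.median((lambda q:q[q>0])(dp[int(c[1])-1:int(c[1])+2,int(c[0])-1:int(c[0])+2])))
print(s["tcp_pos"])
E
```

```text
time_s: 3.15
tcp_pos: [0.4773, 0.349, 0.1315]
ee_rot: [0.143, 0.99, 0.0, 0.0]
contact_force: [-1.6, -0.0, 0.5]
finger_gap: 0.0849
finger_force: 0.0
[73, 68, 11, 49, 308] [229.2 192.8] [0.47   0.3282 0.018 ] 0.2396543
[129, 68, 12, 49, 311] [282.7 193.7] [0.4837 0.3714 0.018 ] 0.24063519
[188, 141, 42, 59, 1497] [356.4 274.9] [0.5791 0.4165 0.018 ] 0.12124027
[0, 142, 20, 58, 853] [158.6 270.9] [0.5229 0.2426 0.018 ] 0.12776807
[217, 149, 13, 19, 96] [374.1 256.7] [0.5651 0.4355 0.018 ] 0.12973891
[0.47732189 0.34896791 0.13152632]
```

View pics/w2.png

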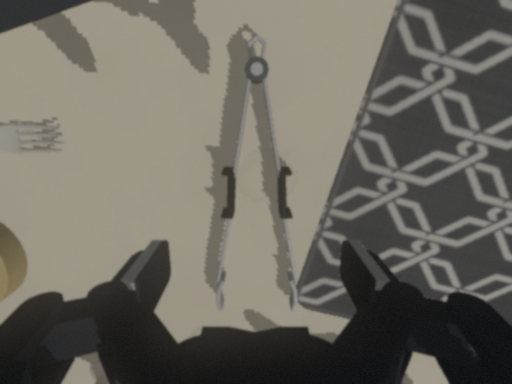

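The pads now sit at (229,193) and (283,194) on either side of the tool axis. Their midpoint agrees with the first view to 1 mm, and the tongs' axis is vertical in the image, so I'm descending.

```bash
python3 - <<'E'
from h import *; import pickle
A=[(260.6,180.7),(295.5,182.6)];B=[(229.2,192.8),(282.7,193.7)]
r=[]
for f,u in(("w1",A),("w2",B)):
    s,im,dp,p=pickle.load(open(f+".pkl","rb")); r.append([ray(p,x,wristT(p,s)) for x in u])
for k in 0,1: print(tri([r[0][k],r[1][k]]))
E
python3 -m crank '{"dp": [[0.001,0.001,0.04],[0.001,0.001,0.08],[0.001,0.001,0.1],[0.001,0.001,0.105],[0.001,0.001,0.105]], "turn": [0.005,0.005,0.005,0.005,0.005]}'
```

```text
(array([0.47173232, 0.32704464, 0.01150284]), [np.float64(3.989838470383957e-05), np.float64(3.989838470391336e-05)])
(array([ 0.49087447,  0.37181443, -0.00363894]), [np.float64(0.0002832623724668282), np.float64(0.00028326237246673546)])
time_s: 3.82
tcp_pos: [0.4766, 0.3511, 0.0264]
ee_rot: [0.145, 0.989, 0.001, 0.001]
contact_force: [0.2, -0.3, 1.0]
finger_gap: 0.0856
finger_force: 0.0
```

```bash
python3 -m crank '{"dp": [[0,0,0],[0,0,0],[0,0,0],[0,0,0]], "turn": [0,0,0,0]}' 0.050 20
python3 -m crank '{"dp": [[0,0,0],[0,0,0],[0,0,0],[0,0,0]], "turn": [0,0,0,0]}' 0.045 20
```

```text
time_s: 4.32
tcp_pos: [0.4764, 0.3511, 0.0263]
ee_rot: [0.145, 0.989, 0.001, 0.001]
contact_force: [-0.4, -0.8, 5.9]
finger_gap: 0.0501
finger_force: 7.1
time_s: 4.82
tcp_pos: [0.4768, 0.3514, 0.0268]
ee_rot: [0.145, 0.989, 0.001, 0.001]
contact_force: [-1.7, -1.3, 8.6]
finger_gap: 0.0448
finger_force: 9.2
```

```bash
python3 -m crank '{"dp": [[0,0,-0.005],[0,0,-0.02],[0,0,-0.05],[0,0,-0.09],[0,0,-0.13],[0,0,-0.17],[0,0,-0.17],[0,0,-0.17]], "turn": [0,0,0,0,0,0,0,0]}'
python3 - <<'E'
from bench import r,viewer; from h import *; import pickle
d=pickle.load(open("d0.pkl","rb"))
t,sc=d["top"],d["scene"]
def e(n,u):return ray(d[n][2],u)
print("small",tri([e("top",(251.3,159.9)),e("scene",(210.2,181.6))]))
print("large",tri([e("top",(310,170.1)),e("scene",(257.6,157.6))]))
s=r.read_state(); im,dp=viewer.grab_frame("scene"); cv2.imwrite("pics/s1.png",im[:,:,::-1])
im,dp=viewer.grab_frame("wrist"); cv2.imwrite("pics/w3.png",im[:,:,::-1]); p=viewer.camera_params("wrist"); pickle.dump((s,im,dp,p),open("w3.pkl","wb"))
for st,c in brown(im): print(st,c.round(1),onplane(p,c,.058,wristT(p,s)))
print(goal(s,[.538,.159,.2],np.radians(163.5)))
E
```

```text
time_s: 5.82
tcp_pos: [0.4754, 0.3503, 0.1952]
ee_rot: [0.145, 0.989, -0.0, -0.0]
contact_force: [-0.5, 0.4, -1.8]
finger_gap: 0.0454
finger_force: 6.7
small (array([0.63554976, 0.13299124, 0.05895635]), [np.float64(0.0008252819411075227), np.float64(0.0008252819411075125)])
large (array([ 0.60865398, -0.01758858,  0.0639794 ]), [np.float64(0.00031933005274139957), np.float64(0.0003193300527412668)])
[171, 0, 29, 10, 145] [181.9   2.7] [0.31600943 0.33836494 0.058     ]
[0, 38, 51, 33, 830] [16.9 53.4] [0.31100505 0.19635083 0.058     ]
[105, 362, 21, 22, 211] [117.3 374.8] [0.64395954 0.13441976 0.058     ]
(array([-0.115 , -0.1652, -0.0048]), np.float64(-0.004), np.float64(163.28))
```

View pics/w3.png

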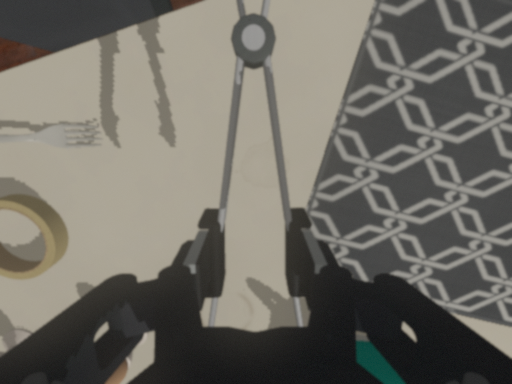

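View pics/s1.png

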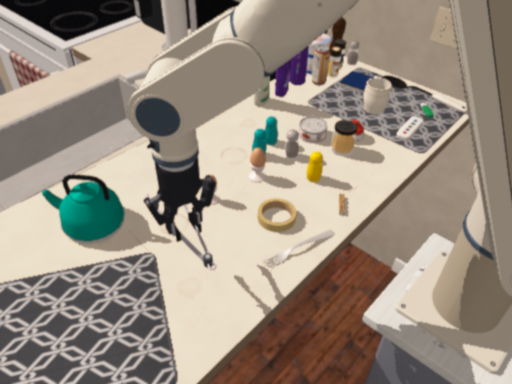

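The wrist view shows the tongs held straight: the hinge is at (253,39), in line with the tool axis. The egg is only just visible at (117,375). In the scene view the tongs are level in the gripper. I'll move ahead and sideways to see the egg clear of the arms, from two places.

```bash
cat > look.py <<'E'
import sys; from bench import r,viewer; from h import *; import pickle
s=r.read_state(); im,dp=viewer.grab_frame("wrist"); p=viewer.camera_params("wrist"); n=sys.argv[1]
pickle.dump((s,im,dp,p),open(n+".pkl","wb")); cv2.imwrite(f"pics/{n}.png",im[:,:,::-1]); T=wristT(p,s)
for st,c in brown(im):
    w=onplane(p,c,.06,T)
    if w[0]>.55: print(st,c.round(1),w.round(4),onplane(p,(st[0]+st[2]/2-.5,st[1]+st[3]/2-.5),.06,T).round(4))
print(s["tcp_pos"])
E
python3 -m crank '{"dp": [[-0.045,-0.01,-0.01],[-0.09,-0.02,-0.02],[-0.12,-0.03,-0.02],[-0.12,-0.03,-0.02],[-0.12,-0.03,-0.02]], "turn": [0,0,0,0,0]}'
python3 look.py w4
python3 -m crank '{"dp": [[-0.03,-0.02,0],[-0.06,-0.04,0],[-0.06,-0.04,0],[-0.06,-0.04,0]], "turn": [0,0,0,0]}'
python3 look.py w5
```

```text
time_s: 6.55
tcp_pos: [0.5811, 0.2872, 0.2138]
ee_rot: [0.146, 0.989, -0.001, -0.001]
contact_force: [-1.3, 0.3, -1.0]
finger_gap: 0.0451
finger_force: 6.7
[124, 262, 23, 20, 203] [137.4 270.6] [0.6383 0.137  0.06  ] [0.6386 0.134  0.06  ]
[0, 271, 19, 32, 343] [  6.6 287. ] [ 0.6157 -0.0091  0.06  ] [ 0.6159 -0.0063  0.06  ]
[0.58112493 0.28721751 0.21381299]
time_s: 7.1
tcp_pos: [0.6271, 0.2326, 0.2149]
ee_rot: [0.145, 0.989, -0.0, -0.001]
contact_force: [-0.4, 0.9, -1.2]
finger_gap: 0.0448
finger_force: 6.7
[162, 215, 16, 14, 82] [170.4 221.1] [0.6416 0.1372 0.06  ] [0.6418 0.1362 0.06  ]
[0, 218, 42, 39, 1067] [ 17.7 237.5] [ 0.6129 -0.0224  0.06  ] [ 0.6132 -0.0193  0.06  ]
[0.62714975 0.23255858 0.2149116 ]
```

```bash
python3 - <<'E'
import cv2,numpy as np
f=lambda n,x,y: cv2.resize(cv2.imread(f"pics/{n}.png")[y:y+80,x:x+100],None,fx=4,fy=4,interpolation=cv2.INTER_CUBIC)
cv2.imwrite("pics/c45.png",np.hstack([f("w4",90,230),f("w5",120,180)]))
E
```

```text
(no output)
```

View pics/c45.png

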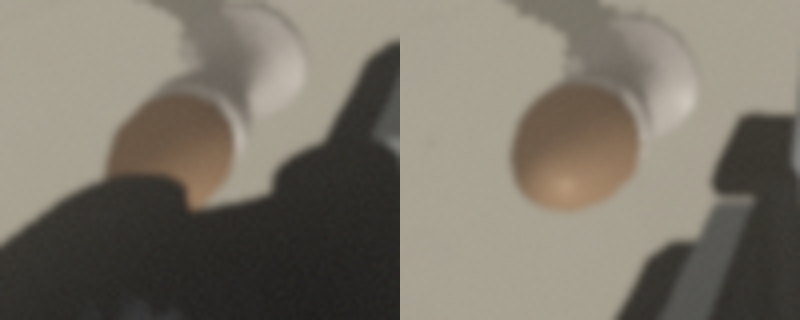

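The right crop (w5) shows the whole egg, about 32 px across and centred near (164,216), with its cup behind it. I'll fit it with a wider saturation mask.

```bash
python3 - <<'E'
from h import *; import pickle
s,im,dp,p=pickle.load(open("w5.pkl","rb")); T=wristT(p,s)
h=cv2.cvtColor(im,cv2.COLOR_RGB2HSV); m=cv2.inRange(h,(3,70,60),(20,255,255))
n,l,st,c=cv2.connectedComponentsWithStats(m)
i=l[218,164]; print(st[i]); e=cv2.minEnclosingCircle(np.argwhere(l==i)[:,::-1].astype(np.float32)); print(c[i],e)
w5=c[i]
for uv in (c[i],e[0]): print(onplane(p,uv,.061,T).round(4))
q=dp[l==i]; top=None
v,u=np.nonzero(l==i); P=np.array([ (lambda o,d:o+d*z)(*ray(p,(a,b),T)) for a,b,z in zip(u,v,q) if z>0]); print("top",P[:,2].max(), P[P[:,2]>np.percentile(P[:,2],85)].mean(0).round(4))
d=pickle.load(open("d0.pkl","rb"))
rs=[ray(p,w5,T)]
for nm,uv in(("top",(251.5,160)),("scene",(210.2,181.6))): rs.append(ray(d[nm][2],uv))
print(tri(rs),tri(rs[:1]+rs[2:]))
# target TCP so that tip (tool x=-0.102) is at egg
eg=np.array(onplane(p,w5,.061,T)); yaw=np.radians(163.3)
t=eg[:2]+.102*np.array([np.cos(yaw),np.sin(yaw)])
print("target",t, goal(s,[t[0],t[1],.135],yaw))
E
```

```text
[149 202  30  30 729]
[163.40329218 216.72427984] ((163.2111053466797, 216.7888946533203), 16.105308532714844)
[0.6348 0.1325 0.061 ]
[0.6348 0.1323 0.061 ]
top 0.08492818961531873 [0.6343 0.1326 0.0823]
(array([0.63538635, 0.13240663, 0.05909317]), [np.float64(0.0006439490306650314), np.float64(0.0008867384845275746), np.float64(0.0013533924202109198)]) (array([0.63563823, 0.13277401, 0.05942516]), [np.float64(0.0009587755936383551), np.float64(0.0009587755936381635)])
target [0.537118   0.16185874] (array([ 0.0658, -0.0935,  0.08  ]), np.float64(0.0), np.float64(163.31))
```

Three views agree on the egg's centre, (0.635, 0.1325), with its top at about 84 mm. I'll move above it and check there.

```bash
python3 -m crank '{"dp": [[0.033,-0.045,0],[0.066,-0.093,0],[0.066,-0.093,0.03],[0.066,-0.093,0.06],[0.066,-0.093,0.075],[0.066,-0.093,0.075],[0.066,-0.093,0.075]], "turn": [0,0,0,0,0,0,0]}'
python3 - <<'E'
from bench import r,viewer; from h import *; import pickle
s=r.read_state(); ims=[]
for n,uv in (("top",(252,160)),("scene",(210,182))):
    im,dp=viewer.grab_frame(n); x,y=uv; ims.append(cv2.resize(im[y-35:y+45,x-50:x+50,::-1],None,fx=4,fy=4,interpolation=cv2.INTER_CUBIC))
cv2.imwrite("pics/ts1.png",np.hstack(ims))
print(goal(s,[.537,.162,.075],np.radians(163.3)),s["tcp_pos"])
E
```

```text
time_s: 8.02
tcp_pos: [0.5388, 0.1623, 0.1411]
ee_rot: [0.145, 0.989, 0.0, 0.001]
contact_force: [0.1, 0.4, -0.1]
finger_gap: 0.0449
finger_force: 6.7
(array([ 0.0017, -0.0008,  0.0661]), np.float64(0.0), np.float64(163.31)) [0.53876721 0.1623004  0.14112236]
```

View pics/ts1.png

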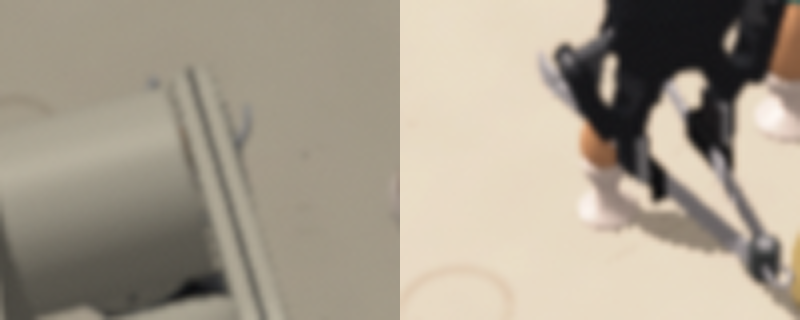

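The left (top) crop shows the plate ends on either side of the arm link at about (240,145) and (263,156). The right (scene) crop shows the tongs above the egg with the cup undisturbed. I'll check the tip midpoint numerically.

```bash
python3 - <<'E'
from h import *; import pickle
p=pickle.load(open("d0.pkl","rb"))["top"][2]
a=onplane(p,(240,145.5),.13); b=onplane(p,(262.7,156),.13); m=(a+b)/2; print(a,b,m, np.linalg.norm(a-b))
f=np.array([np.cos(np.radians(-16.7)),np.sin(np.radians(-16.7))]); print((m[:2]-[.5388,.1623])@f,(m[:2]-[.5388,.1623])@[-f[1],f[0]])
E
```

```text
[0.65657026 0.15770784 0.13      ] [0.63103527 0.10249449 0.13      ] [0.64380276 0.13010116 0.13      ] 0.06083214739934468
0.10982668427926696 -0.0006671216184791897
```

```bash
python3 -m crank '{"dp": [[0.0015,-0.001,0.015],[0.0015,-0.001,0.03],[0.0015,-0.001,0.045],[0.0015,-0.001,0.058],[0.0015,-0.001,0.065],[0.0015,-0.001,0.065],[0.0015,-0.001,0.065]], "turn": [0,0,0,0,0,0,0]}'
python3 - <<'E'
from bench import r,viewer; from h import *
s=r.read_state(); im,dp=viewer.grab_frame("scene"); x,y=210,182; cv2.imwrite("pics/s2.png",cv2.resize(im[y-45:y+55,x-60:x+60,::-1],None,fx=5,fy=5,interpolation=cv2.INTER_CUBIC))
print(goal(s,[.537,.162,.075],np.radians(163.3)),s["tcp_pos"])
E
```

```text
time_s: 9.0
tcp_pos: [0.5368, 0.1613, 0.0756]
ee_rot: [0.145, 0.989, 0.0, 0.0]
contact_force: [0.4, -0.8, -0.9]
finger_gap: 0.0451
finger_force: 6.7
(array([0.    , 0.0007, 0.0006]), np.float64(-0.0), np.float64(163.28)) [0.53680427 0.16133716 0.07561832]
```

View pics/s2.png

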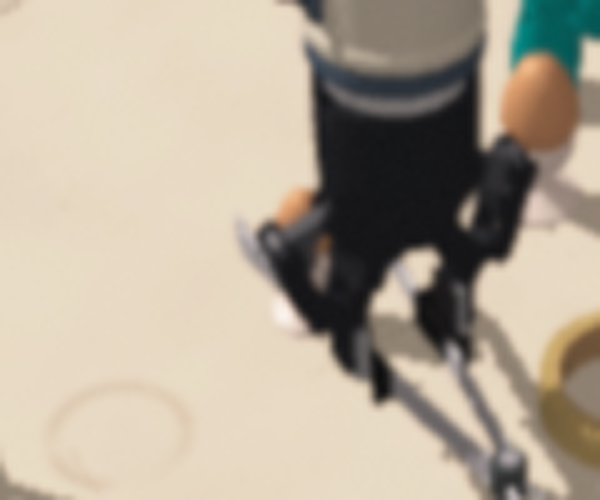

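The crop shows the plates at egg height with the egg between them, at about (295,210), and the cup and large egg untouched. I'll close in steps.

```bash
python3 -m crank '{"dp": [[0,0.0005,-0.001],[0,0.0005,-0.001],[0,0.0005,-0.001]], "turn": [0,0,0]}' 0.037 20
python3 -m crank '{"dp": [[0,0,0],[0,0,0],[0,0,0]], "turn": [0,0,0]}' 0.033 20
python3 -m crank '{"dp": [[0,0,0],[0,0,0],[0,0,0],[0,0,0]], "turn": [0,0,0,0]}' 0.026 20
```

```text
time_s: 9.43
tcp_pos: [0.5367, 0.1617, 0.0765]
ee_rot: [0.145, 0.989, 0.0, 0.0]
contact_force: [0.4, -0.3, -1.0]
finger_gap: 0.0373
finger_force: 10.1
time_s: 9.8
tcp_pos: [0.5366, 0.1617, 0.0763]
ee_rot: [0.145, 0.989, -0.0, -0.0]
contact_force: [1.1, -0.2, -0.5]
finger_gap: 0.0334
finger_force: 11.3
time_s: 10.3
tcp_pos: [0.5366, 0.1617, 0.0763]
ee_rot: [0.145, 0.989, -0.0, -0.0]
contact_force: [-0.2, -0.2, -1.2]
finger_gap: 0.0315
finger_force: 21.1
```

The gap stopped at 31.5 mm with 21 N on the pads, so the tongs are closed on the egg. I'm lifting slowly.

```bash
python3 -m crank '{"dp": [[0,0,-0.004],[0,0,-0.01],[0,0,-0.02],[0,0,-0.03],[0,0,-0.042],[0,0,-0.054],[0,0,-0.066],[0,0,-0.075]], "turn": [0,0,0,0,0,0,0,0]}'
python3 -m crank '{"dp": [[0,0,-0.01],[0,0,-0.02],[0,0,-0.03],[0,0,-0.04],[0,0,-0.048],[0,0,-0.053],[0,0,-0.055],[0,0,-0.055]], "turn": [0,0,0,0,0,0,0,0]}'
python3 -m crank '{"dp": [[0,0,0],[0,0,0],[0,0,0],[0,0,0]], "turn": [0,0,0,0]}'
python3 - <<'E'
from bench import r,viewer; from h import *
im,dp=viewer.grab_frame("scene"); x,y=210,162; cv2.imwrite("pics/s3.png",cv2.resize(im[y-70:y+70,x-80:x+100,::-1],None,fx=4,fy=4,interpolation=cv2.INTER_CUBIC))
E
```

```text
time_s: 11.3
tcp_pos: [0.5368, 0.1618, 0.1523]
ee_rot: [0.145, 0.989, 0.0, 0.0]
contact_force: [-0.0, -0.9, -1.6]
finger_gap: 0.0313
finger_force: 21.1
time_s: 12.3
tcp_pos: [0.5366, 0.1617, 0.2062]
ee_rot: [0.145, 0.989, -0.0, -0.0]
contact_force: [-0.6, 0.2, -0.9]
finger_gap: 0.0319
finger_force: 21.1
time_s: 12.8
tcp_pos: [0.5366, 0.1617, 0.2062]
ee_rot: [0.145, 0.989, -0.0, -0.0]
contact_force: [0.1, -0.2, -1.3]
finger_gap: 0.0314
finger_force: 21.1
```

View pics/s3.png

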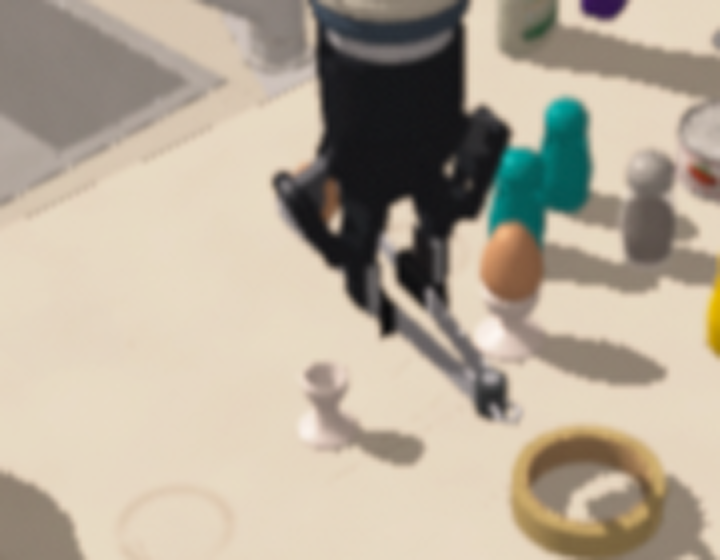

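The small cup at (325,400) is empty and standing. The egg is up in the tongs at (330,195), about 13 cm above where it sat. The large egg and the shaker haven't moved, so I'm handing in.

```bash
python3 -c "
from bench import r
print(r.job_done())"
```

```text
the job is handed in; nothing more can be done
None
```

The tongs hold the small egg steady about 13 cm above its cup, the cups, large egg and shaker are still standing in place, and the job is handed in; the hand-in returned no verdict.

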